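# Set out a row of tealights

## Task

Slide the lid out of the tealight box and lay it flat on the worktop, then lift out every tealight that is in the box and stand them side by side on the worktop just in front of the open side of the three-sided candle bay. Take the wooden straightedge from its stand and with its flat blade push the whole row back into the bay until the tealights stand in one straight line, their fronts flush with the front ends of the bay's two side rails; never push or carry a tealight into the bay with the fingers. Finally stand the straightedge back in the slot of its stand, and leave the mug, the tin and the pot alone.

Things in the scene. Friction and masses are not known exactly. Their poses are not given: they have to be found in the camera images.
- tealight_box: Fixed wooden box, left or right on the worktop, 112 (x) x 228 (y) x 36 mm high. Origin: centre of its underside, z up; -x is its front, roughly towards the robot; y along its length. Front and back walls 10 mm, end walls 12 mm thick, inner space 92 x 204 mm, inner floor 5 mm up. The front wall is only 24 mm high, so that the lid slides out over it towards -x; the back wall stops the lid.
- box_cells (a point): Centre of the box's inner floor. Four cells in a row along the box's y, centres at x = 0, y = -76.5, -25.5, 25.5, 76.5 mm from here, 43 (x) x 46 (y) mm. Partitions between them 5 mm thick, 7 mm high above the floor; along x, flat ledges only 3 mm high reach from the cells to the walls, leaving room for fingers closing along x. Each cell holds one tealight or is empty.
- box_groove (a point): Middle of the box at the height of the groove floor, 24 mm up: here lies the shut lid's origin. The lid runs in grooves 7 mm high in the two end walls, under lips 5 mm thick that overhang it by about 6 mm. It cannot be lifted until it has travelled about 105 mm towards the box's -x.
- box_lid: Flat loose lid, 96 (x) x 217 (y) x 5 mm, with a finger ridge on its middle, 16 mm thick (x), 60 mm long (y), its top 28 mm above the lid's underside. Origin: centre of its underside; axes as the box's when shut. 0.12 kg, slides easily. There is room to lay it on the free worktop in the middle, between the robot and the straightedge's stand.
- tealight_a: Tealight in a round metal cup, 38 mm across, 15 mm tall, about 0.02 kg. Origin: centre of its underside; z up. One of up to four alike, whose order does not matter; None from the start if absent.
- tealight_b: Tealight in a round metal cup, 38 mm across, 15 mm tall, about 0.02 kg. Origin: centre of its underside; z up. One of up to four alike, whose order does not matter; None from the start if absent.
- tealight_c: Tealight in a round metal cup, 38 mm across, 15 mm tall, about 0.02 kg. Origin: centre of its underside; z up. One of up to four alike, whose order does not matter; None from the start if absent.
- tealight_d: Tealight in a round metal cup, 38 mm across, 15 mm tall, about 0.02 kg. Origin: centre of its underside; z up. One of up to four alike, whose order does not matter; None from the start if absent.
- candle_bay: Fixed low three-sided wooden rail, right or left on the worktop, open to -x (roughly to the robot), no floor. Origin: middle of its footprint; y along its length. Two side rails 12 mm thick, 22 mm high, inner faces at y = +-105, outer at +-117 mm, front ends at x = -26.5 mm. Back board's inner face at x = +14.5 mm, 34 mm high. Inside 41 mm deep, 210 mm wide.
- flush_line (a point): Middle of the flush line, on the worktop, at x = -7.5 mm of the bay, axes as the bay's: a tealight whose origin lies on this line (along y) has its front flush with the front ends of the side rails. The straightedge is longer than the bay is wide, so it stops against the front ends of both side rails when the row is flush.
- straightedge: Loose wooden straightedge, 0.2 kg, standing on edge in its stand. Blade 12 thick (x) x 256 long (y) x 30 mm high, flat faces at x = +-6 mm. On its middle an upright grip 12 mm thick (x), 64 mm long (y), from 28 to 83 mm above the lower edge. Origin: centre of the blade's lower edge, z up, y along the blade.
- edge_grip (a point): Point in the middle of the straightedge's grip, 60 mm straight above its origin. Held here with the lower edge some 3 mm above the worktop, the blade pushes the tealights and the fingers stay above them.
- edge_stand: Fixed wooden stand in the middle of the worktop, 46 (x) x 120 (y) x 26 mm high, with a slot along y through its whole length at x = 0: 16 mm wide, floor 6 mm above the worktop, 20 mm deep. Origin: centre of its underside. In place, the straightedge's origin is over the stand's, 6 mm up, and axes agree.
- mug: Mug 82 x 112 x 94 mm standing behind the work, not to be moved. Origin: centre of its underside.
- tin: Food tin 75 mm across, 110 mm tall, behind the work, not to be moved. Origin: centre of its underside.
- pot: Low round pot with lid, 90 mm across, 32 mm tall, behind the work, not to be moved. Origin: centre of its underside.

How it is judged:
By the outcome, as a careful person would: the job done as asked, in the order asked, and still so for the second after the job is handed in, with the robot touching nothing.
Of tealight_a, tealight_b, tealight_c, tealight_d only 2 to 4 are there at a start; the rules pass over those that are not, and their reading is None.
At some moment in a run one of tealight_a, tealight_b, tealight_c, tealight_d may be knocked a few centimetres aside while the robot is not near it.
It also fails if it takes over 210 s, if anything falls off the work surface, if the arm or the gripper's body presses on something with over 40 N, if the wrist force passes 120 N, or if a joint passes its speed limit or range.

## Robot

A 6-joint arm with a two-finger parallel gripper is mounted at the origin on a cart in front of the work surface, level with it; the furniture and walls round the work are solid. World frame = base frame: x ahead of the robot, y to its left, z up, the work surface at z = 0. Lengths are in m, angles in rad, forces in N, time in s.
With the tool pointing down it reaches from about 0.15 to 0.775 m from the base axis. Payload 6.1 kg.
Tool frame: the origin (TCP) lies midway between the tips of the shut fingers; the grasp point (between the pads) lies 19 mm behind it; z points along the fingers, y is the line along which they close (so a half turn about z gives the same grasp; the last joint's range is limited). The gripper opens to 85 mm and grips with 20 to 120 N. Pads are 22 mm wide; open, the fingers measure 114 mm over their backs; the gripper's body (76 mm by 85 mm) begins 54 mm behind the grasp point. The pads swing forward as they close: fully open they stand 13 mm farther back than shut.
Start: joints at [-1.117, 0.126, -0.04, 1.405, 0, 1.571], TCP at [0.23, -0.472, 0.231] pointing down, gripper open.
Joint ranges: [-2.72, 2.72], [-0.95, 1.95], [-1.27, 1.35], [-1.78, 2.02], [-1.46, 1.47], [-3.14, 3.14]. Speed limits (rad/s): [2.39, 2.39, 3.01, 3.14, 3.14, 3.14].

## Interface

Orientations are given as a rotation vector (axis times angle).
In Python, from bench import bot gives the robot as it stands. The module is installed in compiled form; this text tells all that it offers.
- The arm moves only by the tool arm_command, never from a script. Its argument "plan" is a list that holds one entry, the list of rows, each a list of 4 numbers: the shift along the world's x, y, z in mm, then the turn about the world's z in rad. A call has 1 to 12 rows; each row shifts and turns the commanded pose from where the row before left it; what a row does not reach is not made up. A row lasts 1/8 s, in which the tool goes at most 62.5 mm and 10.7 degrees, less where a joint would pass 70% of its speed; a pose out of reach is approached as far as the arm can. A call is refused whole if a number of a shift passes 62.5 or a number of a turn 0.188, either way. A call with a gripper value outside its range is refused whole. "fingers" is the finger opening in mm, from 0 to 85.4, set as the call begins (left out, the last holds). The fingers move at their own pace and stop on an object; "squeeze" is the grip in N (left out, the last holds). Time passes only in rows, so rows that do not move let the fingers close. It gives the time, the measured TCP pose, the force, the opening and the grip force at its end, in the units of the state.
- bot.get_state(): the state, without advancing time (a new reading comes with each control period).
- bot.camera(name): name is "scene" or "top"; returns a dict with "image" (420x560x3 uint8, blue, green, red), "depth" (420x560 float32, m along the optical axis (not along the pixel's ray), 0 where there is no reading), "fx", "fy", "cx", "cy" (pixels), "rvec" (rotation vector, rad) and "tvec" (3), from world to camera coordinates, as OpenCV has them. Camera axes: x right, y down, z forward; pixel columns grow to the right and rows downward; lengths in m; the calibration is good to about 2 mm. A picture is of the moment at which its call begins.
- bot.job_done(): hands the job in; it is judged then, once.
The state is a dict: "time_s": time; "joint_pos": joint angles; "dq": joint speeds; "joint_torque": joint torques, N m; "tcp_pos": TCP position; "ee_rot": TCP orientation; "contact_force": force on the tool from outside, world axes, zero at the start; "moment": the same for the moment, N m; "width": finger opening in m; "grasp_force": force on a finger pad.
Only numpy, scipy, OpenCV 4.12 (cv2) and the standard library are available. Lean on these libraries where they do the work, as an engineer would, in place of code of your own. Each camera call takes 0.05 s, during which the arm holds its last target. There are 200 camera calls.

## Working session

There is one attempt and no reset: what is moved stays moved. The work goes in short steps, Python scripts to look and compute and a tool call to move; the robot and the scene stay as the last step left them, time stands still between calls to the robot, and variables do not carry over. Pictures are saved under pics/ and viewed, at most 14 in all, crops included, and the job is handed in when it is done.

Besides the shell and the picture viewer there is one more tool, called after "Call:" as name(argument=value, ...), one argument or row to a line, values as JSON. arm_command: Moves the arm, as the interface text tells. Its arguments: {"type":"object","properties":{"plan":{"type":"array"},"fingers":{"type":"number"},"squeeze":{"type":"number"}},"required":["plan"]}

```bash
mkdir -p pics
cat > h.py <<'E'
import numpy as np, cv2
from bench import bot
def cam(name,save=None):
    c=bot.camera(name); 
    if save: cv2.imwrite('pics/'+save+'.png',c['image'])
    R=cv2.Rodrigues(np.array(c['rvec'],float))[0]; t=np.array(c['tvec'],float).ravel()
    v,u=np.mgrid[0:420,0:560]; d=c['depth']
    P=np.stack([(u-c['cx'])/c['fx']*d,(v-c['cy'])/c['fy']*d,d],-1)
    W=(P-t)@R; W[d==0]=np.nan
    return c['image'],W,R,t,c
E
python3 - <<'E'
from h import *
for n in('top','scene'):
    im,W,R,t,c=cam(n,n+'0'); print(n,'campos',-R.T@t,W[210,280],W[20,20],W[400,540])
s=bot.get_state();print({k:np.round(v,3) for k,v in s.items()})
E
```

```text
top campos [ 0.35658905 -0.01405327  1.59130129] [ 0.6206835   0.00628096 -0.00331257] [0.62805447 0.26541629 1.12538402] [ 0.1827378  -0.45069484  0.72057951]
scene campos [0.04773492 0.75304188 1.14046067] [ 0.59042579 -0.05470916  0.00175976] [0.62352294 0.45924952 0.7980628 ] [-0.33097613 -0.53560724 -0.91219717]
{'time_s': np.float64(0.1), 'joint_pos': array([-1.117,  0.126, -0.04 ,  1.405, -0.   ,  1.571]), 'dq': array([ 0.   , -0.   ,  0.001,  0.   ,  0.001,  0.001]), 'joint_torque': array([ 2.0000e-03, -4.3691e+01,  3.5360e+01,  1.4000e-02,  0.0000e+00,
       -0.0000e+00]), 'tcp_pos': array([ 0.23 , -0.472,  0.231]), 'ee_rot': array([-3.06e+00, -7.06e-01,  1.00e-03]), 'contact_force': array([-0.174,  0.592,  0.119]), 'moment': array([ 0.015, -0.01 , -0.05 ]), 'grasp_force': np.float64(0.0), 'width': np.float64(0.085)}
```

```bash
ls pics
```

```text
scene0.png
top0.png
```

View pics/top0.png

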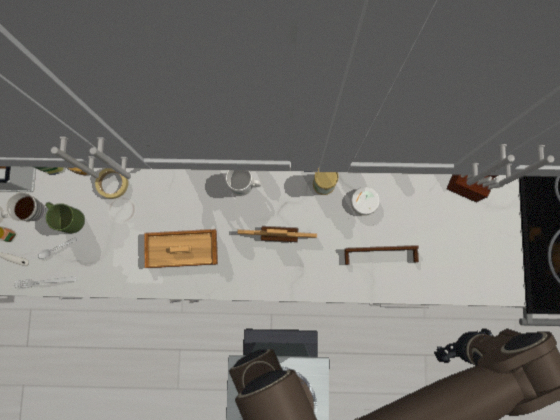

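View pics/scene0.png

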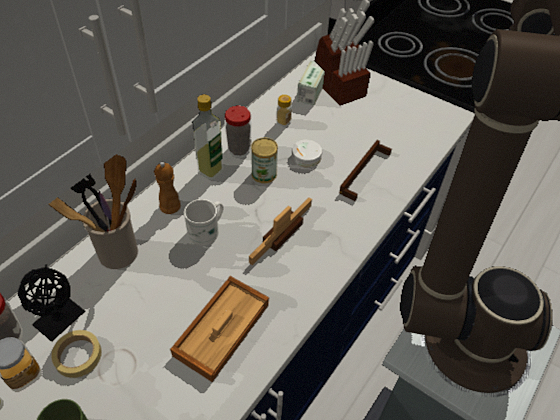

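The top view shows the box (lid shut, ridge about (180,249)) at left, the stand with straightedge at (280,234) and the bay at (381,255), open towards the robot; mug (240,180), tin (326,180) and pot (364,200) stand behind. The scene view agrees.

```bash
cat >> h.py <<'E'
def rect(W,m):
    p=(W[m][:,:2]*1000).astype(np.float32); r=cv2.minAreaRect(p); (cx,cy),(w,h),a=r
    # long axis direction
    if w>=h: ang=a
    else: ang=a+90
    L=np.deg2rad((ang-90+90)%180-90) # yaw of long axis relative to +y
    return np.round([cx,cy,max(w,h),min(w,h),np.rad2deg(L)],1),len(p)
def box(W,x0,x1,y0,y1,z0,z1):
    return (W[...,0]>x0)&(W[...,0]<x1)&(W[...,1]>y0)&(W[...,1]<y1)&(W[...,2]>z0)&(W[...,2]<z1)
E
python3 - <<'E'
from h import *
for n in('top','scene'):
    im,W,R,t,c=cam(n)
    print(n)
    if n=='top': print([np.round(W[p],3) for p in((249,180),(234,280),(255,381),(299,280),(292,280),(304,280),(296,181),(290,381))])
    print('table z',np.nanmedian(W[box(W,.4,.6,-.2,-.05,-.02,.02)][:,2]))
    for nm,b in dict(boxall=(.35,.75,.15,.5,.012,.06),rim=(.35,.75,.15,.5,.032,.042),ridge=(.35,.75,.15,.5,.045,.06),
       blade=(.4,.75,-.15,.145,.029,.05),grip=(.4,.75,-.15,.145,.075,.1),stand=(.4,.75,-.1,.1,.02,.029),edgeall=(.4,.75,-.15,.145,.012,.1),
       bayall=(.4,.68,-.5,-.17,.012,.045),board=(.4,.68,-.5,-.17,.028,.045),rails=(.4,.68,-.5,-.17,.014,.026)).items():
        m=box(W,*b)
        if m.sum()>5: print(nm,*rect(W,m), np.round(np.nanmedian(W[m][:,2]),4))
E
```

```text
top
[array([0.48 , 0.318, 0.055]), array([0.534, 0.004, 0.054]), array([ 0.478, -0.326, -0.003]), array([ 0.33 ,  0.   , -0.006]), array([0.353, 0.001, 0.003]), array([ 0.291,  0.008, -0.906]), array([ 0.333,  0.32 , -0.002]), array([ 0.366, -0.324,  0.001])]
table z 0.001294278749182625
boxall [548.8 309.7 385.2 320.  -89.8] 2667 0.0315
rim [534.1 255.8 413.1 211.3  36.9] 1066 0.0349
ridge [568.7 255.7 381.  138.4  39.9] 126 0.0526
blade [620.5  10.5 294.9 212.5  -7.4] 412 0.0356
grip [667.3  14.1 233.5 224.4  46.9] 214 0.0886
stand [579.5  49.4 243.4 116.4 -45.5] 245 0.0257
edgeall [581.9  -2.1 329.3 294.8  89.8] 1104 0.0341
bayall [ 550.6 -346.7  298.3  244.3   -7.5] 966 0.0332
board [ 571.9 -312.8  235.7  227.6    5.4] 768 0.0343
rails [ 567.  -316.2  235.1  229.5    3.6] 141 0.0219
scene
table z 0.00025104634393695665
boxall [526.8 261.9 395.3 215.4  36.3] 5176 0.0297
rim [524.9 263.8 389.3 214.6  36. ] 1297 0.0352
ridge [586.7 239.1 317.9  53.6  53.6] 267 0.0514
blade [627.1   1.3 295.6 220.7  -3.2] 736 0.0367
grip [634.6   2.  296.8 208.8  -3.5] 559 0.087
stand [578.7  46.3 277.5 133.7 -44.2] 369 0.0252
edgeall [626.    2.3 297.4 227.4  -3.2] 2532 0.0401
bayall [ 566.6 -322.5  245.6  233.     3.1] 1089 0.0311
board [ 585.9 -319.3  231.5  193.3    2.7] 705 0.0332
rails [ 565.9 -322.5  245.6  231.7    3.1] 298 0.0201
```

```bash
cat >> h.py <<'E'
def big(m):
    n,l,s,_=cv2.connectedComponentsWithStats(m.astype(np.uint8)); 
    return l==1+np.argmax(s[1:,4])
E
python3 - <<'E'
from h import *
for n in('top','scene'):
    im,W,R,t,c=cam(n)
    print(n)
    for nm,b in dict(boxall=(.38,.6,.18,.46,.015,.06),rim=(.38,.6,.18,.46,.032,.042),ridge=(.4,.56,.25,.38,.046,.06),
       edge=(.46,.6,-.16,.15,.030,.1),blade=(.46,.6,-.16,.15,.030,.04),grip=(.46,.6,-.06,.07,.08,.1),stand=(.46,.6,-.1,.1,.018,.029),
       bayall=(.4,.56,-.5,-.17,.012,.045),board=(.4,.56,-.5,-.17,.028,.045)).items():
        m=big(box(W,*b))
        if nm in('blade','stand'): m=box(W,*b)
        if m.sum()>5: print(nm,*rect(W,m), np.round(np.nanmedian(W[m][:,2]),4), np.round(np.nanmean(W[m],0)[:2]*1000))
E
```

```text
top
boxall [486.1 323.4 230.6 113.    4.4] 2530 0.0316 [486. 323.]
rim [486.4 323.6 229.2 112.    4.5] 549 0.0361 [505. 330.]
ridge [482.1 322.3  59.   16.3   4.5] 95 0.0531 [482. 322.]
edge [543.7  15.2 253.4  31.1  -1.9] 359 0.0389 [540.  14.]
blade [539.7  15.4 253.5  43.4  -1.2] 247 0.0351 [540.  11.]
grip [540.6  14.6  59.6  12.7  -2.3] 81 0.0894 [540.  14.]
stand [539.7  -2.3 188.1  46.5  -1.3] 258 0.0253 [538.   8.]
bayall [ 481.  -321.8  234.6   57.7    3.6] 419 0.0322 [ 491. -321.]
board [ 498.5 -320.4  232.7   12.6    3.1] 273 0.035 [ 499. -322.]
scene
boxall [484.3 319.8 232.  115.2   4.2] 4871 0.0298 [482. 327.]
rim [484.7 319.6 231.4 113.8   4.3] 889 0.0359 [504. 331.]
ridge [479.8 319.6  61.6  17.2   5.2] 183 0.0517 [479. 321.]
edge [542.1  10.9 258.8  24.4  -2.2] 641 0.039 [537.  18.]
blade [538.2  10.9 259.   40.6  -0.9] 351 0.0353 [537.  19.]
grip [5.373e+02 1.230e+01 6.510e+01 1.440e+01 5.000e-01] 117 0.0877 [537.  12.]
stand [537.5   0.6 197.8  47.8  -2.6] 381 0.0251 [530.   9.]
bayall [ 476.6 -326.2  245.4   54.5    3.2] 509 0.0277 [ 487. -314.]
board [ 496.2 -322.4  239.9   13.7    3.3] 248 0.0337 [ 495. -317.]
```

Call:
arm_command(
  plan=[
    [[20, 50, 0, 0.09], [20, 56, 0, 0.1], [20, 56, 0, 0.1], [20, 56, 0, 0.1], [20, 56, 0, 0.1], [20, 56, 0, 0.1], [20, 56, 0, 0.1], [20, 56, 0, 0.1], [20, 56, 0, 0.1], [20, 56, 0, 0.1], [20, 56, 0, 0.1], [10, 56, 0, 0.1]],
  ],
)

```text
time_s: 1.8
tcp_pos: [0.4607, 0.1963, 0.2311]
ee_rot: [2.135, 2.305, 0.0]
contact_force: [0.2, 0.3, 0.7]
width: 0.0852
grasp_force: 0.0
```

Call:
arm_command(
  plan=[
    [[10, 56, 0, 0], [10, 56, 0, 0], [2, 16, 0, 0], [0, 0, 0, 0], [0, 0, 0, 0]],
  ],
)

```text
time_s: 2.42
tcp_pos: [0.482, 0.3209, 0.2315]
ee_rot: [2.14, 2.3, -0.001]
contact_force: [-0.4, -0.6, -0.2]
width: 0.0855
grasp_force: 0.0
```

Call:
arm_command(
  plan=[
    [[0, 0, -50, 0], [0, 0, -50, 0], [0, 0, -50, 0], [0, 0, -20, 0], [0, 0, -15, 0], [0, 0, -12, 0], [0, 0, 0, 0], [0, 0, 0, 0]],
  ],
  fingers=45,
)

```text
time_s: 3.42
tcp_pos: [0.4827, 0.3224, 0.0353]
ee_rot: [2.139, 2.301, 0.002]
contact_force: [0.4, 0.7, 0.4]
width: 0.045
grasp_force: 0.0
```

Call:
arm_command(
  plan=[
    [[0, 0, 0, 0], [0, 0, 0, 0], [0, 0, 0, 0], [0, 0, 0, 0], [0, 0, 0, 0], [0, 0, 0, 0]],
  ],
  fingers=5,
  squeeze=50,
)

```text
time_s: 4.18
tcp_pos: [0.4822, 0.3224, 0.0351]
ee_rot: [-2.139, -2.301, -0.001]
contact_force: [-1.9, -1.0, 5.4]
width: 0.0148
grasp_force: 49.9
```

Call:
arm_command(
  plan=[
    [[-6, -0.5, 0, 0], [-11, -0.85, 0, 0], [-11, -0.85, 0, 0], [-11, -0.85, 0, 0], [-11, -0.85, 0, 0], [-11, -0.85, 0, 0], [-11, -0.85, 0, 0], [-11, -0.85, 0, 0], [-11, -0.85, 0, 0], [-11, -0.85, 0, 0], [-9, -0.7, 0, 0], [0, 0, 0, 0]],
  ],
)

```text
time_s: 5.68
tcp_pos: [0.3662, 0.3124, 0.0333]
ee_rot: [-2.137, -2.301, 0.005]
contact_force: [0.1, 0.0, -1.7]
width: 0.0143
grasp_force: 49.1
```

Call:
arm_command(
  plan=[
    [[0, 0, 10, 0], [-4, 0, 20, 0], [0, 0, 20, 0], [0, -15, 0, 0], [0, -40, 0, 0], [5, -50, 0, 0], [10, -50, 0, 0], [10, -50, 0, 0], [15, -45, 0, 0], [14, -25, 0, 0], [4, -7, 0, 0], [0, 0, 0, 0]],
  ],
)

```text
time_s: 7.18
tcp_pos: [0.4216, 0.0309, 0.0837]
ee_rot: [-2.14, -2.299, 0.001]
contact_force: [0.7, -0.3, -0.7]
width: 0.0147
grasp_force: 49.1
```

Call:
arm_command(
  plan=[
    [[0, 0, -20, -0.04], [0, 0, -20, -0.03], [0, 0, -15, 0], [0, 0, -10, 0], [0, 0, -6, 0], [0, 0, 0, 0], [0, 0, 0, 0]],
  ],
)

```text
time_s: 8.05
tcp_pos: [0.4226, 0.0313, 0.0138]
ee_rot: [2.218, 2.224, 0.001]
contact_force: [0.8, -0.4, -1.0]
width: 0.0147
grasp_force: 49.1
```

Run:
```python
from h import *
for n in('top','scene'):
    im,W,R,t,c=cam(n,n+'1')
    m=box(W,.34,.51,-.12,.18,.002,.03); print(n,np.unique(np.round(W[m][:,2]*1000),return_counts=True))
    m=box(W,.43,.54,.23,.42,.0,.03)
print({k:np.round(v,3) for k,v in bot.get_state().items() if k in('tcp_pos','contact_force')})
im=cv2.imread('pics/scene1.png')[150:400,130:420];cv2.imwrite('pics/s1c.png',cv2.resize(im,None,fx=2.4,fy=2.4,interpolation=3))
```

```text
top (array([ 2.,  3.,  4.,  5.,  6.,  7.,  8.,  9., 10., 11., 12., 13., 14.,
       15., 16., 17., 18., 19., 20.]), array([123, 195, 188, 155, 129, 109, 108,  92,  64,  64,  51,  37,  21,
        12,   6,   5,   2,   1,   1]))
scene (array([ 2.,  3.,  4.,  5.,  6.,  7.,  8.,  9., 10., 11., 12., 13., 14.,
       15., 16., 18., 19., 20., 21., 22., 23., 24., 25., 26., 27., 28.,
       29., 30.]), array([190, 295, 214, 191, 265, 295, 297, 278, 184, 149,  48,  20,   5,
         6,   3,   2,   8,   5,   4,   1,   6,   3,   4,   6,   4,   9,
        16,   7]))
{'tcp_pos': array([0.423, 0.031, 0.014]), 'contact_force': array([ 1.472, -0.631, -0.971])}
```

View pics/s1c.png

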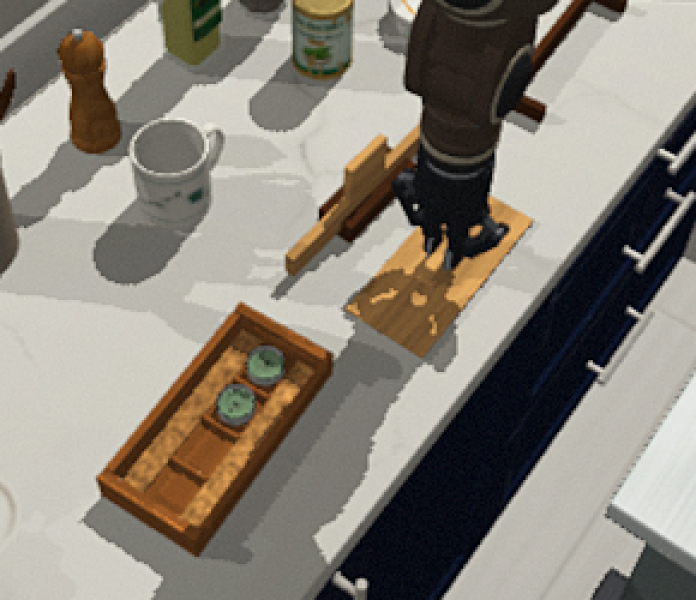

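The lid (crop around (440,290)) hangs just above the worktop in front of the stand. The open box holds two tealights, at (265,362) and (237,403) in the crop, in the two −y cells; the other two cells are empty.

Call:
arm_command(
  plan=[
    [[0, 0, -2, 0], [0, 0, -1.5, 0], [0, 0, 0, 0], [0, 0, 0, 0]],
  ],
)

```text
time_s: 8.65
tcp_pos: [0.4225, 0.0313, 0.011]
ee_rot: [2.218, 2.224, 0.001]
contact_force: [-4.4, -1.1, 11.8]
width: 0.0149
grasp_force: 50.8
```

Call:
arm_command(
  plan=[
    [[0, 0, 0, 0], [0, 0, 0, 0], [0, 0, 0, 0], [0, 0, 10, 0], [0, 0, 40, 0], [0, 0, 50, 0], [0, 0, 50, 0], [0, 40, 0, 0.02], [0, 50, 0, 0.02], [0, 50, 0, 0.03], [0, 0, 0, 0]],
  ],
  fingers=60,
)

```text
time_s: 10.02
tcp_pos: [0.4221, 0.174, 0.1603]
ee_rot: [-2.133, -2.306, -0.001]
contact_force: [-0.5, 0.2, -1.5]
width: 0.0601
grasp_force: 0.0
```

Run:
```python
from h import *
for n in('top','scene'):
    im,W,R,t,c=cam(n,n+'2')
    hsv=cv2.cvtColor(im,cv2.COLOR_BGR2HSV)
    m=(box(W,.43,.54,.2,.44,.0,.03)); g=m&(hsv[...,0]>35)&(hsv[...,0]<140)
    k,l,s,ce=cv2.connectedComponentsWithStats(g.astype(np.uint8))
    for i in range(1,k):
        if s[i,4]>8:
            (r,N)=rect(W,l==i); print(n,r,N,np.round(np.nanmedian(W[l==i],0)*1000,1))
    mm=big(box(W,.34,.51,-.12,.18,.003,.02)); print('lid',rect(W,mm),np.nanmedian(W[mm][:,2]))
    # box rim again
    print('rim',rect(W,big(box(W,.38,.6,.18,.46,.03,.042))))
```

```text
lid (array([426.3,  21.5, 271.4, 147.6,  -8.8]), 1848) 0.006695070455957737
rim (array([484. , 355.5, 164.6, 112.2,   4.4]), 262)
scene [491.  244.5  37.8  33.4  38.1] 170 [491.5 243.7  13. ]
scene [487.5 293.3  40.5  32.8  40.6] 184 [487.7 293.8  12.6]
lid (array([421.1,  25.4, 229.9, 111.5,   2.9]), 1758) 0.005648561233997577
rim (array([484.6, 319.1, 232.2, 113.8,   4.6]), 947)
```

Call:
arm_command(
  plan=[
    [[20, 20, 0, 0], [30, 31, 0, 0], [19, 20, 0, 0], [0, 0, -40, 0], [0, 0, -40, 0], [0, 0, -30, 0], [0, 0, -20, 0], [0, 0, -10, 0], [0, 0, -5, 0], [0, 0, 0, 0], [0, 0, 0, 0]],
  ],
  fingers=50,
)

```text
time_s: 11.5
tcp_pos: [0.4917, 0.2425, 0.0157]
ee_rot: [2.139, 2.301, 0.002]
contact_force: [-0.0, -0.8, 0.1]
width: 0.0502
grasp_force: 0.0
```

Call:
arm_command(
  plan=[
    [[0, 2, -4, 0], [0, 0, -2.5, 0], [0, 0, 0, 0], [0, 0, 0, 0]],
  ],
)

```text
time_s: 12.0
tcp_pos: [0.4911, 0.2443, 0.0083]
ee_rot: [-2.139, -2.301, 0.0]
contact_force: [0.2, 0.3, 0.1]
width: 0.0499
grasp_force: 0.0
```

Call:
arm_command(
  plan=[
    [[0, 0, 0, 0], [0, 0, 0, 0], [0, 0, 0, 0], [0, 0, 0, 0], [0, 0, 0, 0]],
  ],
  fingers=25,
  squeeze=25,
)

```text
time_s: 12.62
tcp_pos: [0.4914, 0.2444, 0.0086]
ee_rot: [2.139, 2.301, 0.001]
contact_force: [-0.3, -0.0, 3.3]
width: 0.0359
grasp_force: 25.3
```

Call:
arm_command(
  plan=[
    [[0, 0, 12, 0], [0, 0, 45, 0], [0, 0, 45, 0], [-5, -10, 10, 0], [-10, -40, 0, 0], [-10, -50, 0, 0], [-10, -50, 0, 0], [-10, -50, 0, 0], [-10, -50, 0, 0], [-10, -50, 0, 0], [-5, -50, 0, 0], [0, -50, 0, 0]],
  ],
)

```text
time_s: 14.12
tcp_pos: [0.4197, -0.1571, 0.1199]
ee_rot: [-2.139, -2.3, 0.0]
contact_force: [0.8, 0.4, 0.1]
width: 0.0362
grasp_force: 25.2
```

Call:
arm_command(
  plan=[
    [[0, -50, 0, -0.01], [0, -50, 0, -0.01], [0, -45, 0, 0], [0, -5, -20, 0], [0, 0, -40, 0], [0, 0, -30, 0], [0, 0, -12, 0], [0, 0, 0, 0], [0, 0, 0, 0]],
  ],
)

```text
time_s: 15.25
tcp_pos: [0.4218, -0.3061, 0.0195]
ee_rot: [2.161, 2.278, 0.0]
contact_force: [0.9, -0.3, -0.4]
width: 0.036
grasp_force: 25.2
```

Call:
arm_command(
  plan=[
    [[0, 0, -8, 0], [0, 0, -4, 0], [0, 0, -3, 0], [0, 0, 0, 0], [0, 0, 0, 0]],
  ],
)

```text
time_s: 15.88
tcp_pos: [0.4211, -0.3057, 0.0035]
ee_rot: [2.162, 2.28, 0.0]
contact_force: [-0.6, 1.2, 4.0]
width: 0.0363
grasp_force: 25.5
```

Touching down: release, lift and go for the second.

Call:
arm_command(
  plan=[
    [[0, 0, 0, 0], [0, 0, 0, 0], [0, 0, 0, 0], [0, 0, 20, 0], [0, 0, 45, 0], [0, 0, 50, 0], [5, 50, 0, 0.01], [5, 50, 0, 0.01], [5, 50, 0, 0], [5, 50, 0, 0], [5, 50, 0, 0], [5, 50, 0, 0]],
  ],
  fingers=50,
)

```text
time_s: 17.38
tcp_pos: [0.4511, -0.0042, 0.1184]
ee_rot: [2.139, 2.3, 0.001]
contact_force: [1.4, -0.1, -0.9]
width: 0.0499
grasp_force: 0.0
```

Call:
arm_command(
  plan=[
    [[5, 50, 0, 0], [5, 50, 0, 0], [5, 50, 0, 0], [10, 50, 0, 0], [10, 50, 0, 0], [6, 51, 0, 0], [0, 0, -40, 0], [0, 0, -40, 0], [0, 0, -20, 0], [0, 0, 0, 0]],
  ],
)

```text
time_s: 18.62
tcp_pos: [0.4908, 0.2946, 0.0164]
ee_rot: [-2.138, -2.3, 0.006]
contact_force: [-1.0, -0.7, -0.2]
width: 0.0498
grasp_force: 0.0
```

```bash
cat >> h.py <<'E'
def lights(x0,x1,y0,y1,z0=.006,z1=.026):
    out=[]
    for n in('top','scene'):
        im,W,R,t,c=cam(n); m=box(W,x0,x1,y0,y1,z0,z1)
        k,l,s,ce=cv2.connectedComponentsWithStats(m.astype(np.uint8))
        for i in range(1,k):
            if s[i,4]>15: print(n,*rect(W,l==i),np.round(np.nanmedian(W[l==i],0)*1000,1))
E
python3 - <<'E'
from h import *
lights(.36,.5,-.42,-.23)
print(bot.get_state()['tcp_pos'])
E
```

```text
top [ 426.  -303.8   43.    39.9   78.6] 100 [ 422.6 -303.5   10.3]
scene [ 413.9 -304.1   39.2   21.7  -12. ] 55 [ 412.5 -300.5    9.2]
[0.49247886 0.29546756 0.01895183]
```

Call:
arm_command(
  plan=[
    [[-4, 1, -3, 0], [0, 0, -3, 0], [0, 0, -2, 0], [0, 0, 0, 0]],
  ],
)

```text
time_s: 19.23
tcp_pos: [0.4881, 0.2963, 0.0102]
ee_rot: [-2.139, -2.301, 0.0]
contact_force: [-0.4, -0.7, -0.4]
width: 0.0497
grasp_force: 0.0
```

Call:
arm_command(
  plan=[
    [[0, 0, 0, 0], [0, 0, 0, 0], [0, 0, 0, 0], [0, 0, 0, 0], [0, 0, 0, 0]],
  ],
  fingers=25,
  squeeze=25,
)

```text
time_s: 19.85
tcp_pos: [0.4882, 0.2963, 0.0105]
ee_rot: [2.139, 2.301, 0.0]
contact_force: [-0.7, -1.1, 4.1]
width: 0.0359
grasp_force: 25.4
```

Call:
arm_command(
  plan=[
    [[0, 0, 12, 0], [0, 0, 45, 0], [0, 0, 45, 0], [-5, -14, 8, 0], [-10, -50, 0, 0], [-10, -55, 0, 0], [-10, -55, 0, 0], [-10, -55, 0, 0], [-10, -55, 0, 0], [-10, -55, 0, 0], [0, -55, 0, 0], [0, -55, 0, 0]],
  ],
)

```text
time_s: 21.35
tcp_pos: [0.422, -0.1545, 0.1199]
ee_rot: [-2.139, -2.301, 0.0]
contact_force: [2.3, -0.6, -1.4]
width: 0.0358
grasp_force: 25.2
```

Call:
arm_command(
  plan=[
    [[0, -55, 0, -0.01], [0, -55, 0, -0.01], [0, -55, 0, 0], [0, -25, 0, 0], [0, -5, -20, 0], [0, 0, -40, 0], [0, 0, -30, 0], [0, 0, -10, 0], [0, 0, 0, 0], [0, 0, 0, 0]],
  ],
)

```text
time_s: 22.6
tcp_pos: [0.4239, -0.3481, 0.0216]
ee_rot: [2.16, 2.278, 0.0]
contact_force: [-0.5, -0.2, -0.5]
width: 0.0357
grasp_force: 25.2
```

Call:
arm_command(
  plan=[
    [[0, 0, -8, 0], [0, 0, -4, 0], [0, 0, -3, 0], [0, 0, -1, 0], [0, 0, 0, 0]],
  ],
)

```text
time_s: 23.22
tcp_pos: [0.4231, -0.3477, 0.0054]
ee_rot: [2.162, 2.279, 0.0]
contact_force: [-3.3, 2.8, 10.3]
width: 0.0358
grasp_force: 26.1
```

Call:
arm_command(
  plan=[
    [[0, 0, 0, 0], [0, 0, 0, 0], [0, 0, 0, 0], [0, 0, 20, 0], [0, 0, 45, 0], [0, 0, 55, 0], [5, 45, 20, 0], [5, 50, 20, -0.03], [5, 50, 20, -0.03], [10, 50, 0, -0.03]],
  ],
  fingers=50,
)

```text
time_s: 24.48
tcp_pos: [0.4489, -0.1516, 0.186]
ee_rot: [2.262, 2.176, 0.002]
contact_force: [1.0, -0.9, -0.4]
width: 0.0503
grasp_force: 0.0
```

Run:
```python
from h import *
lights(.36,.5,-.42,-.23)
for n in('top','scene'):
    im,W,R,t,c=cam(n,n+'3')
    print('grip',n,*rect(W,big(box(W,.46,.6,-.06,.07,.07,.1))),'edge',*rect(W,big(box(W,.46,.6,-.16,.15,.030,.1))))
    print('bayall',*rect(W,big(box(W,.43,.56,-.5,-.17,.012,.045))),'inbox',box(W,.43,.53,.22,.42,.012,.03).sum())
im=np.vstack([cv2.imread('pics/scene3.png')[120:320,130:430]]);cv2.imwrite('pics/s3c.png',cv2.resize(im,None,fx=2.5,fy=2.5,interpolation=3))
print(bot.get_state()['tcp_pos'])
```

```text
top [ 426.2 -332.3   65.    38.5    1.4] 148 [ 423.4 -338.4   10.5]
scene [ 421.7 -328.1   85.6   38.7    4.6] 201 [ 422.  -324.1   10. ]
scene [ 489.  -270.8   76.6    5.2    5. ] 39 [ 488.5 -265.4   15.7]
grip top [540.1  14.5  59.2  12.   -0.8] 90 edge [544.9  14.  251.3  22.8  -1.3] 349
bayall [ 485.3 -385.5  108.5   50.5   -0.6] 199 inbox 479
grip scene [537.7  11.6  66.   13.8  -0.8] 160 edge [539.8  10.1 258.4  19.4  -1.9] 642
bayall [ 473.8 -262.   115.1   52.2    3.9] 261 inbox 518
[ 0.44831066 -0.15200428  0.18432297]
```

View pics/s3c.png

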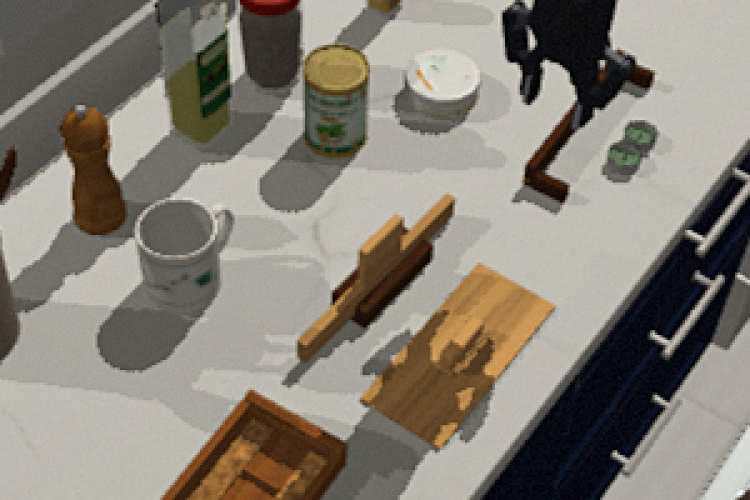

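The crop shows the lid flat at (460,350), straightedge in its stand at (375,270), and both tealights side by side at (637,135) and (623,158) just outside the bay opening.

Call:
arm_command(
  plan=[
    [[25, 40, 0, 0.01], [25, 45, 0, 0], [25, 45, 0, 0], [15, 35, 0, 0], [0, 0, -30, 0], [0, 0, -40, 0], [0, 0, -40, 0], [0, 0, -20, 0], [0, 0, -7, 0], [0, 0, 0, 0], [0, 0, 0, 0]],
  ],
)

```text
time_s: 26.05
tcp_pos: [0.539, 0.0119, 0.0484]
ee_rot: [2.251, 2.19, 0.002]
contact_force: [-0.7, 0.2, 0.0]
width: 0.0502
grasp_force: 0.0
```

Call:
arm_command(
  plan=[
    [[0, 1, -1.5, 0], [0, 0, 0, 0], [0, 0, 0, 0], [0, 0, 0, 0], [0, 0, 0, 0], [0, 0, 0, 0], [0, 0, 0, 0]],
  ],
  fingers=2,
  squeeze=60,
)

```text
time_s: 26.92
tcp_pos: [0.5386, 0.0134, 0.0463]
ee_rot: [2.251, 2.191, 0.001]
contact_force: [0.3, 1.1, 4.6]
width: 0.0114
grasp_force: 59.3
```

Call:
arm_command(
  plan=[
    [[0, 0, 8, 0], [0, 0, 20, 0], [0, 0, 30, 0], [-10, -22, 2, 0.01], [-20, -45, 0, 0.012], [-22, -50, 0, 0.012], [-22, -50, 0, 0.012], [-22, -50, 0, 0.012], [-22, -50, 0, 0.012], [-22, -45, 0, 0.012], [-16, -30, 0, 0], [0, 0, 0, 0]],
  ],
)

```text
time_s: 28.42
tcp_pos: [0.3807, -0.3302, 0.1054]
ee_rot: [-2.163, -2.277, 0.001]
contact_force: [-0.1, 1.4, -2.1]
width: 0.0112
grasp_force: 58.9
```

Run:
```python
from h import *
lights(.40,.46,-.42,-.23)
for n in('top','scene'):
    im,W,R,t,c=cam(n,n+'4')
    z=.106-.046
    m=box(W,.34,.43,-.5,-.15,.08,.112); print(n,'blade',*rect(W,m))
    print(*rect(W,box(W,.43,.56,-.5,-.17,.012,.045)))
s=bot.get_state();print(s['tcp_pos'],s['ee_rot'])
```

```text
top [ 423.  -303.6   37.7   36.1   48.2] 89 [ 422.5 -303.2    9.6]
top [ 424.5 -335.8   35.3   17.5  -84.9] 38 [ 424.6 -335.6   10.2]
scene [ 425.3 -327.2   91.8   31.5    3.2] 166 [ 425.5 -328.6    9.8]
top blade [ 3.788e+02 -2.584e+02  1.180e+02  1.450e+01 -3.000e-01] 134
[ 487.3 -345.1  284.7  104.7    5.6] 421
scene blade [ 384.6 -324.6  248.9   29.8    5.9] 244
[ 466.3 -326.3  244.7   74.8    3.7] 533
[ 0.38232144 -0.32781784  0.10561836] [-2.15784281e+00 -2.28224140e+00 -3.80240580e-04]
```

Call:
arm_command(
  plan=[
    [[0, 0, -30, 0.006], [0, 0, -20, 0], [0, 0, -10, 0], [0, 0, -2, 0], [0, 0, 0, 0], [0, 0, 0, 0]],
  ],
)

```text
time_s: 29.38
tcp_pos: [0.3826, -0.3291, 0.0446]
ee_rot: [2.152, 2.287, 0.0]
contact_force: [0.4, -0.1, -1.8]
width: 0.0114
grasp_force: 58.8
```

Call:
arm_command(
  plan=[
    [[3, 0.2, 0, 0], [5, 0.3, 0, 0], [5, 0.3, 0, 0], [5, 0.3, 0, 0], [5, 0.3, 0, 0], [5, 0.3, 0, 0], [5, 0.3, 0, 0], [5, 0.3, 0, 0], [5, 0.3, 0, 0], [4, 0.2, 0, 0], [2, 0.1, 0, 0], [0, 0, 0, 0]],
  ],
)

```text
time_s: 30.88
tcp_pos: [0.4313, -0.3258, 0.0438]
ee_rot: [2.153, 2.288, 0.0]
contact_force: [-1.2, 0.5, -1.3]
width: 0.0115
grasp_force: 58.9
```

Run:
```python
from h import *
lights(.40,.50,-.42,-.23,.006,.02)
for n in('top','scene'):
    im,W,R,t,c=cam(n,n+'5')
    m=box(W,.40,.46,-.47,-.18,.029,.038); print(n,'blade',*rect(W,m))
a=cv2.imread('pics/top5.png')[215:290,310:450];b=cv2.imread('pics/scene5.png')[120:230,310:430]
cv2.imwrite('pics/c5.png',np.vstack([cv2.resize(a,(560,300),interpolation=3),cv2.resize(b,(560,300),interpolation=3)]))
```

```text
top [ 458.2 -299.4   38.8   32.5   15.1] 77 [ 457.8 -297.7    9.6]
scene [ 492.9 -352.4   77.5    2.7    2.4] 28 [ 493.2 -354.7   13.5]
scene [ 458.8 -323.5   87.    32.4    5.6] 139 [ 462.  -319.7    9.7]
scene [ 423.9 -297.7  130.4    2.7    3. ] 44 [ 424.1 -297.5   13.1]
scene [ 488.  -268.5   67.3    2.1    2.2] 27 [ 488.  -264.3   12.9]
top blade [ 441.  -244.8   96.4   37.7    3.5] 91
scene blade [ 437.4 -317.2  234.8   30.8    2.1] 147
```

View pics/c5.png

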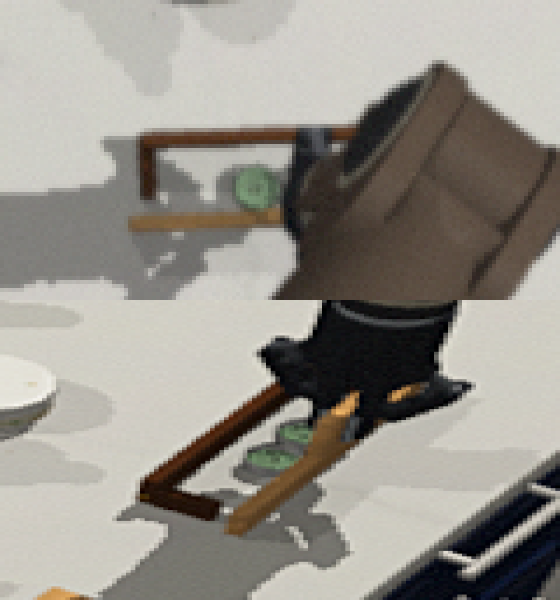

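The blade (top crop, row 220) is pushing both tealights in line; the rail end is still about 12–14 mm ahead (row 195).

Call:
arm_command(
  plan=[
    [[3, 0.2, 0, 0], [3, 0.2, 0, 0], [3, 0.2, 0, 0], [2, 0.1, 0, 0], [1, 0, 0, 0], [0, 0, 0, 0], [0, 0, 0, 0]],
  ],
)

```text
time_s: 31.95
tcp_pos: [0.4432, -0.3251, 0.0438]
ee_rot: [2.153, 2.288, 0.0]
contact_force: [0.3, 0.4, -2.1]
width: 0.0114
grasp_force: 58.9
```

Call:
arm_command(
  plan=[
    [[1, 0, 0, 0], [0, 0, 0, 0], [1, 0, 0, 0], [0, 0, 0, 0]],
  ],
)

```text
time_s: 32.45
tcp_pos: [0.4441, -0.325, 0.0436]
ee_rot: [-2.152, -2.286, 0.002]
contact_force: [-5.5, 0.4, 1.3]
width: 0.0112
grasp_force: 59.3
```

Call:
arm_command(
  plan=[
    [[1, 0, 0, 0], [0, 0, 0, 0], [0, 0, 0, 0]],
  ],
)

```text
time_s: 32.83
tcp_pos: [0.4442, -0.325, 0.0436]
ee_rot: [-2.152, -2.285, 0.004]
contact_force: [-7.7, -0.3, 1.4]
width: 0.0113
grasp_force: 59.6
```

Run:
```python
from h import *
s=bot.get_state();print(s['contact_force'],s['moment'],s['tcp_pos'])
```

```text
[-7.67458403 -0.33866005  1.41007547] [-0.06398316  1.75193127 -0.17939581] [ 0.44420169 -0.32503526  0.04357298]
```

Call:
arm_command(
  plan=[
    [[1.5, 0, 0, 0], [0, 0, 0, 0], [0, 0, 0, 0]],
  ],
)

```text
time_s: 33.2
tcp_pos: [0.4444, -0.3251, 0.0435]
ee_rot: [-2.151, -2.284, 0.008]
contact_force: [-12.0, 0.2, 5.0]
width: 0.0112
grasp_force: 60.1
```

Call:
arm_command(
  plan=[
    [[-3, -0.2, 0, 0], [-8, -0.4, 0, 0], [-20, -1, 0, 0], [-30, -1, 0, 0], [0, 0, 20, 0], [0, 0, 40, 0], [0, 50, 10, 0], [0, 60, 0, 0], [0, 60, 0, 0], [10, 55, 0, -0.04], [20, 50, 0, -0.04], [0, 0, 0, 0]],
  ],
)

```text
time_s: 34.7
tcp_pos: [0.4169, -0.0501, 0.114]
ee_rot: [2.236, 2.206, 0.002]
contact_force: [-0.4, -1.0, -1.4]
width: 0.0113
grasp_force: 59.3
```

Run:
```python
from h import *
lights(.44,.487,-.42,-.23,.006,.02)
for n in('top','scene'):
    im,W,R,t,c=cam(n,n+'6')
    m=box(W,.40,.56,-.5,-.17,.014,.045); print(n,'bay',*rect(W,m))
    # bay frame projection of tops
    a=np.deg2rad(3.3); P=(W[...,:2]*1000-[478,-324])@np.array([[np.cos(a),-np.sin(a)],[np.sin(a),np.cos(a)]])
    for nm,y0,y1,z0,z1 in(('railL',103,119,.017,.027),('railR',-119,-103,.017,.027),('t1',1,45,.012,.022),('t2',-45,-1,.012,.022)):
        mm=(np.abs(P[...,0]+6)<36)&(P[...,1]>y0)&(P[...,1]<y1)&(W[...,2]>z0)&(W[...,2]<z1)
        if nm[0]=='t': mm&=P[...,0]<12
        q=P[mm]; print(nm,len(q),np.round([q[:,0].min(),q[:,0].max(),q[:,1].min(),q[:,1].max()],1) if len(q) else '')
s=bot.get_state();print(s['tcp_pos'])
a=cv2.imread('pics/top6.png')[235:275,335:430];b=cv2.imread('pics/scene6.png')[125:205,330:410]
cv2.imwrite('pics/c6.png',np.vstack([cv2.resize(a,(600,250),interpolation=3),cv2.resize(b,(600,350),interpolation=3)]))
```

```text
top [ 467.9 -267.    42.8   37.7  -18.6] 101 [ 467.1 -265.3   10.2]
top [ 471.5 -345.1   39.6   34.9   22.7] 88 [ 468.6 -342.8    9.8]
scene [ 468.5 -347.8   44.2   33.9   18.5] 95 [ 469.8 -351.5    9.7]
scene [ 457.  -275.6   37.6   15.6   23.8] 39 [ 458.9 -278.7   10.4]
top bay [ 479.  -321.6  235.7   53.     3.5] 446
railL 44 [-25.9  15.6 105.2 118.8]
railR 44 [ -24.9   14.  -115.5 -103. ]
t1 4 [-18.5   4.   40.5  44.7]
t2 28 [-24.    7.8 -37.4  -1.1]
scene bay [ 479.1 -349.4  196.3   55.2    2.3] 196
railL 0 
railR 43 [ -29.5   14.1 -118.  -104. ]
t1 6 [-23.8  -7.1  35.1  43.3]
t2 29 [-28.   11.8 -43.8  -2. ]
[ 0.41600651 -0.0535454   0.11376134]
```

View pics/c6.png

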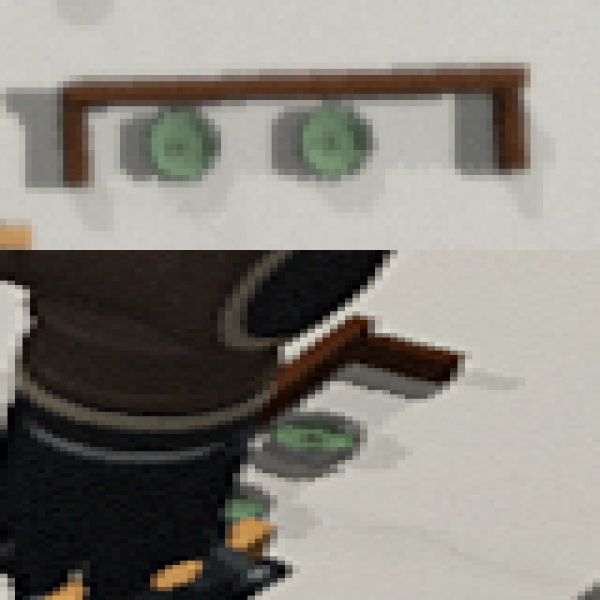

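One tealight (top crop (180,143)) has been knocked sideways along the row, the other stays at (330,143); both still seem flush. I'll measure their depth more precisely.

```bash
cat > m.py <<'E'
from h import *
a=np.deg2rad(3.4); A=np.array([[np.cos(a),-np.sin(a)],[np.sin(a),np.cos(a)]])
def proj(c,R,t,p,z):
    K=np.array([(p[0]-c['cx'])/c['fx'],(p[1]-c['cy'])/c['fy'],1]); d=R.T@K; o=-R.T@t
    return ((o+d*(z-o[2])/d[2])[:2]*1000)
acc={}
for _ in range(4):
  for n in('top','scene'):
    im,W,R,t,c=cam(n); h=cv2.cvtColor(im,cv2.COLOR_BGR2HSV)
    g=(h[...,0]>40)&(h[...,0]<95)&(h[...,1]>60)&(h[...,2]>50)&box(W,.43,.50,-.44,-.2,-.01,.03)
    k,l,s,ce=cv2.connectedComponentsWithStats(g.astype(np.uint8))
    for i in range(1,k):
        if s[i,4]>25:
            w=proj(c,R,t,ce[i],.014); acc.setdefault((n,round(w[1]/20)),[]).append([*w,s[i,4]])
    if n=='top':
        r=rect(W,box(W,.43,.56,-.5,-.17,.016,.045))[0]; acc.setdefault('bay',[]).append(r)
for k,v in acc.items(): print(k,np.round(np.mean(v,0),1),len(v))
b=np.mean(acc['bay'],0)
for k,v in acc.items():
    if k!='bay': print(k,'local',np.round((np.mean(v,0)[:2]-b[:2])@A,1))
E
python3 m.py
```

```text
bay [ 479.  -321.8  235.1   53.1    3.6] 4
('scene', -17) [ 469.5 -342.6   45. ] 4
('scene', -17) local [-10.6 -20.2]
```

```bash
sed -i 's/h\[...,1\]>60/h[...,1]>(35 if n=="top" else 60)/' m.py
python3 - <<'E'
from h import *
im=cv2.imread('pics/top6.png');h=cv2.cvtColor(im,cv2.COLOR_BGR2HSV)
print(h[258,360:370].tolist(),h[258,383:392].tolist())
E
python3 m.py
```

```text
[[57, 50, 137], [54, 49, 109], [56, 50, 108], [49, 46, 95], [53, 56, 113], [53, 49, 119], [54, 57, 116], [52, 47, 81], [54, 44, 82], [39, 17, 105]] [[54, 50, 133], [57, 53, 131], [58, 54, 132], [52, 50, 118], [54, 49, 104], [53, 49, 114], [55, 53, 124], [58, 52, 117], [57, 54, 85]]
('top', -13) [ 467.4 -264.2   93. ] 4
('top', -17) [ 470.3 -341.9   88.5] 4
bay [ 478.8 -322.1  235.6   53.1    3.6] 4
('scene', -17) [ 469.4 -342.8   43. ] 4
('top', -13) local [-8.  58.5]
('top', -17) local [ -9.7 -19.3]
('scene', -17) local [-10.7 -20.1]
```

Call:
arm_command(
  plan=[
    [[-10, -40, 0, 0.02], [-10, -55, 0, 0.02], [-10, -60, 0, 0.02], [-4, -60, 0, 0.013], [0, -55, 0, 0], [0, -6, 0, 0], [0, 0, -30, 0], [0, 0, -25, 0], [0, 0, -12, 0], [0, 0, -3, 0], [0, 0, 0, 0]],
  ],
)

```text
time_s: 37.08
tcp_pos: [0.3831, -0.3287, 0.0445]
ee_rot: [2.16, 2.28, 0.0]
contact_force: [-0.3, -0.5, -1.1]
width: 0.0112
grasp_force: 59.2
```

Call:
arm_command(
  plan=[
    [[5, 0.3, -0.5, 0.007], [10, 0.6, 0, 0], [10, 0.6, 0, 0], [10, 0.6, 0, 0], [10, 0.5, 0, 0], [6, 0.3, 0, 0], [4, 0.2, 0, 0], [3, 0.2, 0, 0], [2, 0, 0, 0], [1, 0, 0, 0], [0, 0, 0, 0], [0, 0, 0, 0]],
  ],
)

```text
time_s: 38.58
tcp_pos: [0.4435, -0.3254, 0.0433]
ee_rot: [-2.153, -2.288, 0.0]
contact_force: [0.6, -0.1, -2.2]
width: 0.0112
grasp_force: 59.3
```

```bash
python3 -c "
from h import *
s=bot.get_state();print(s['contact_force'],s['moment'],s['tcp_pos'],s['ee_rot'])"
```

```text
[ 0.55119018 -0.11093631 -2.17421469] [-0.01800374  0.02266515 -0.06885407] [ 0.44351779 -0.32543971  0.04329301] [-2.15276897e+00 -2.28800983e+00  7.87521591e-05]
```

Call:
arm_command(
  plan=[
    [[1, 0, 0, 0], [1, 0, 0, 0], [1, 0, 0, 0], [1, 0, 0, 0], [0, 0, 0, 0], [0, 0, 0, 0]],
  ],
)

```text
time_s: 39.33
tcp_pos: [0.4444, -0.3254, 0.043]
ee_rot: [-2.151, -2.284, 0.008]
contact_force: [-9.7, -0.9, 4.1]
width: 0.0114
grasp_force: 60.3
```

```bash
python3 -c "
from h import *
s=bot.get_state();print(s['contact_force'],s['moment'],s['tcp_pos'],s['ee_rot'])"
```

```text
[-9.7144489  -0.89765109  4.05087357] [-0.08132029  2.6487582  -0.14939541] [ 0.44437216 -0.32535938  0.04298695] [-2.15120565 -2.28364467  0.00753487]
```

Call:
arm_command(
  plan=[
    [[-5, -0.3, 0, 0], [-10, -0.5, 0, 0], [-20, -1, 0, 0], [-25, -1, 0, 0], [0, 0, 20, 0], [0, 0, 45, 0], [10, 45, 5, -0.015], [10, 50, 0, -0.015], [20, 50, 0, -0.015], [20, 50, 0, -0.015], [25, 50, 0, -0.015], [25, 50, 0, -0.012]],
  ],
)

```text
time_s: 40.83
tcp_pos: [0.4974, -0.032, 0.1136]
ee_rot: [2.25, 2.191, 0.001]
contact_force: [0.8, -0.6, -1.2]
width: 0.0112
grasp_force: 59.3
```

Call:
arm_command(
  plan=[
    [[25, 30, 0, 0], [20, 15, 0, 0], [0, 0, 0, 0], [0, 0, 0, 0]],
  ],
)

```text
time_s: 41.32
tcp_pos: [0.5415, 0.0111, 0.1131]
ee_rot: [-2.25, -2.192, 0.001]
contact_force: [-0.4, -1.1, -2.1]
width: 0.0116
grasp_force: 59.4
```

```bash
python3 m.py; python3 -c "
from h import *
s=bot.get_state();print(s['contact_force'],s['tcp_pos'],s['ee_rot'])
for n in('top','scene'):
    im,W,R,t,c=cam(n,n+'7')
    print(n,*rect(W,box(W,.45,.6,-.16,.16,.09,.112)),'stand',*rect(W,box(W,.46,.6,-.1,.1,.018,.029)))"
```

```text
('top', -13) [ 467.4 -264.3   92. ] 4
('top', -17) [ 470.6 -342.    89.5] 4
bay [ 479.  -321.8  235.2   53.2    3.6] 4
('scene', -17) [ 469.6 -342.5   42.2] 4
('scene', -13) [ 466.2 -265.4   48.8] 4
('top', -13) local [-8.1 58.1]
('top', -17) local [ -9.6 -19.7]
('scene', -17) local [-10.6 -20.1]
('scene', -13) local [-9.4 57.1]
[ 0.11730189 -0.84756307 -1.85463978] [0.54246856 0.01147644 0.1134196 ] [2.25066157e+00 2.19171240e+00 2.25433027e-04]
top [543.9  12.7 253.3  12.8  -1.4] 156 stand [ 5.388e+02 -5.050e+01  4.520e+01  2.000e-01 -8.900e+01] 6
scene [542.1  10.2 255.8  15.7  -1.6] 368 stand [536.7   4.2 120.   47.4  -3.4] 426
```

Call:
arm_command(
  plan=[
    [[-3.3, 2, 0, 0], [0, 0, -15, 0], [0, 0, -15, 0], [0, 0, 0, 0], [0, 0, 0, 0]],
  ],
)

```text
time_s: 42.45
tcp_pos: [0.5392, 0.0138, 0.083]
ee_rot: [-2.25, -2.192, 0.001]
contact_force: [-0.6, 0.3, -0.5]
width: 0.0114
grasp_force: 59.3
```

Call:
arm_command(
  plan=[
    [[-0.5, 0, -6, 0], [0, 0, -6, 0], [0, 0, -6, 0], [0, 0, -4, 0], [0, 0, -2, 0], [0, 0, 0, 0]],
  ],
)

```text
time_s: 43.2
tcp_pos: [0.5388, 0.0138, 0.0592]
ee_rot: [-2.25, -2.192, 0.0]
contact_force: [-0.2, -0.4, -2.0]
width: 0.0115
grasp_force: 59.3
```

Entering the slot freely (lower edge about 19 mm); continue down.

Call:
arm_command(
  plan=[
    [[0, 0, -4, 0], [0, 0, -4, 0], [0, 0, -3, 0], [0, 0, -1.5, 0], [0, 0, 0, 0], [0, 0, 0, 0]],
  ],
)

```text
time_s: 43.95
tcp_pos: [0.5389, 0.0138, 0.0469]
ee_rot: [2.25, 2.192, 0.0]
contact_force: [-0.1, -0.1, -1.6]
width: 0.0113
grasp_force: 59.3
```

Call:
arm_command(
  plan=[
    [[0, 0, -1, 0], [0, 0, -0.5, 0], [0, 0, 0, 0], [0, 0, 0, 0]],
  ],
)

```text
time_s: 44.45
tcp_pos: [0.5391, 0.0138, 0.0463]
ee_rot: [2.25, 2.192, 0.001]
contact_force: [-2.2, -0.2, 5.0]
width: 0.0112
grasp_force: 60.6
```

Seated. Release, rise straight up and retreat for a final look.

Call:
arm_command(
  plan=[
    [[0, 0, 0, 0], [0, 0, 0, 0], [0, 0, 0, 0], [0, 0, 0, 0], [0, 0, 20, 0], [0, 0, 40, 0], [0, 0, 50, 0], [0, 0, 50, 0], [-40, 0, 10, 0], [-50, 0, 0, 0], [-50, 0, 0, 0], [0, 0, 0, 0]],
  ],
  fingers=50,
)

```text
time_s: 45.95
tcp_pos: [0.3962, 0.0138, 0.2159]
ee_rot: [2.25, 2.192, 0.001]
contact_force: [1.1, -1.3, 1.3]
width: 0.0502
grasp_force: 0.0
```

```bash
python3 m.py; python3 -c "
from h import *
for n in('top','scene'):
    im,W,R,t,c=cam(n,n+'8')
    print(n,'edge',*rect(W,box(W,.45,.6,-.16,.16,.032,.095)),'grip',*rect(W,box(W,.46,.6,-.06,.07,.08,.1)),'inbox lights',box(W,.47,.51,.23,.42,.013,.03).sum())
a=cv2.imread('pics/scene8.png')[110:360,130:430]
cv2.imwrite('pics/c8.png',cv2.resize(a,(720,600),interpolation=3))"
```

```text
('top', -13) [ 467.4 -264.4   92.2] 4
('top', -17) [ 470.5 -341.9   89.2] 4
bay [ 479.  -321.8  234.6   53.1    3.6] 4
('scene', -17) [ 469.6 -342.6   43. ] 4
('top', -13) local [-8.1 58. ]
('top', -17) local [ -9.7 -19.5]
('scene', -17) local [-10.6 -20.2]
top edge [540.   15.5 254.1  44.1  -2. ] 349 grip [539.7  14.6  59.   12.6   1.5] 83 inbox lights 57
scene edge [536.6  11.5 255.5  27.2  -1.8] 582 grip [537.5  12.2  67.3  12.8  -2.8] 116 inbox lights 34
```

View pics/c8.png

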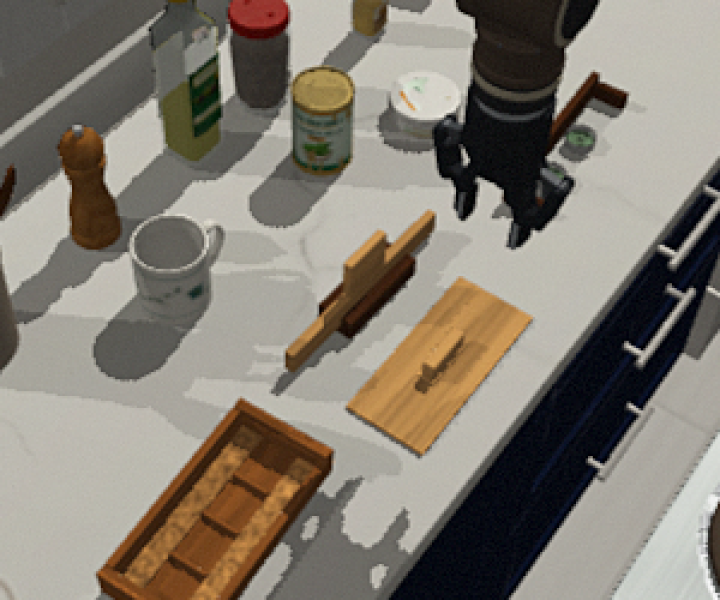

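The box (crop (220,510)) is empty, the lid lies flat at (440,365), the straightedge stands in its slot at (365,290) and both tealights are in the bay. Mug, tin and pot are where they were.

```bash
python3 -c "
from bench import bot
print(bot.job_done())"
```

```text
the job is handed in; nothing more can be done
None
```

The job is handed in: the lid lies flat on the worktop, both tealights from the box stand in the bay, pushed flush with the straightedge, which is back in its stand; one tealight was knocked about 4 cm sideways along the row and may sit about 1 mm deeper than the other.

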